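Stand toppled bottles up in the tote and make a touch-up pass with the spray gun

ROBOT

A 6-joint arm with a two-finger parallel gripper is mounted at the origin on a cart in front of the work surface, level with it; the furniture and walls round the work are solid. World frame = base frame: x ahead of the robot, y to its left, z up, the work surface at z = 0. Lengths are in m, angles in degrees, forces in N, time in s.
With the tool pointing down it reaches from about 0.325 to 0.85 m from the base axis. Payload 15.5 kg.
Tool frame: the origin (TCP) lies at the very end of the fingers, on their centre line; the grasp point (between the pads) lies arm.grip_depth behind it (arm.grip_depth is the distance from the TCP to the grasp point, in m); z points along the fingers, y is the direction in which the jaws open and shut (so a half turn about z gives the same grasp; the last joint's range is limited). The gripper opens to 91 mm and grips with 3 to 60 N. Pads are 32 mm wide; open, the fingers measure 118 mm over their backs; the gripper's body (76 mm by 178 mm) begins 60 mm behind the grasp point.
Start: joints at [65.231, 28.281, 77.091, -0, 74.628, -5.472], TCP at [0.207, 0.59, 0.214] pointing down, gripper open.
Joint ranges: [-166.48, 166.48], [-47.26, 123.95], [12.59, 153.08], [-70.14, 250.14], [6.76, 159.57], [-176.63, 176.63]. Speed limits (degrees/s): [108.29, 108.29, 147.25, 172.46, 172.46, 172.46].

INTERFACE

Orientations are given as a 3x3 rotation matrix whose columns are the frame's x, y, z axes.
In Python, from rig import arm gives the robot as it stands. Calls block until the motion is done:
- arm.move_to(position, orientation): joint-space move of the TCP to a pose.
- arm.move_l(position, orientation=None, feed=0.15): straight line of the TCP; orientation=None keeps the orientation; feed is the mean speed in m/s.
- arm.move_joints(angles): joint-space move.
- arm.grip(opening): finger opening in m; the grip force is fixed at half the most; returns when the fingers have stopped.
- arm.sleep(seconds).
- arm.solve_ik(position, orientation): joint angles nearest the present ones, or None.
- arm.snapshot(name): name is "scene" or "top" or "wrist"; returns the picture (480x640x3 uint8, red, green, blue); there is no depth.
- arm.get_calibration(name): a dict with "intrinsics" (3x3 intrinsics, pixels), "cam_to_world" (4x4, takes a point from camera to world coordinates). Camera axes: x right, y down, z forward; pixel columns grow to the right and rows downward; lengths in m; the calibration is good to about 2 mm. A picture is of the moment at which its call begins: read the wrist's pose just before it. get_calibration takes no time and is no camera call; for the wrist camera it gives the pose at the moment of the call.
A pose or a line that the arm cannot do raises arm.Unreachable and nothing moves.
- arm.sign_off(): hands the job in, once; it reports no verdict.
Readings, each from a call of its own:
- arm.current_t(): time.
- arm.current_joint_positions(): joint angles.
- arm.current_dq(): joint speeds.
- arm.current_tau(): joint torques, N m.
- arm.current_ee_pos(): TCP position.
- arm.current_tool_rot(): TCP orientation.
- arm.current_force(): force on the tool from outside, world axes, zero at the start.
- arm.current_torque(): the same for the moment, N m.
- arm.current_width(): finger opening in m.
Only numpy, scipy, OpenCV 4.12 (cv2) and the standard library are available. Lean on these libraries where they do the work, as an engineer would, in place of code of your own. Each camera call takes 0.05 s, during which the arm holds its last target.

TASK

The green bottles have toppled in the blue tote: stand each one up on its base in its own compartment, without lifting any bottle out of the tote. Then take the spray gun by its handle and, from the left bottle to the right, point its nozzle squarely at the spot to spray on each bottle (the middle of its broad upper body, just under the shoulder), the tip about 60 to 180 mm off it, and hold steady for two seconds (no trigger). Finally lay the gun flat on the middle of the rubber mat again, same side up, leave every bottle standing and let go; leave the two pump collars behind the mat alone.

Things in the scene. Friction and masses are not known exactly. Their poses are not given: they have to be found in the camera images.
- tote: fixed blue tote, low front, 158 (x) x 328 (y) x 115 mm, three compartments along y. Origin: centre of underside; x points to its back wall (away from the robot), y left, z up. Floor 5 mm, walls 4 mm thick; back, sides and two dividers 115 mm high, front wall (-x) 85 mm. Each compartment: x -75 to +75 mm, 104 mm wide, centred at y = +108, 0, -108 mm.
- mat: fixed black rubber mat, 270 (x) x 220 (y) x 4 mm, the spray gun's place; origin at the centre of its underside, z up.
- spray_gun: bare metal air spray gun, 171 x 143 x 34 mm, flat on its side on the mat, an L from above. Origin: centre of underside; z up. Barrel along y at x = 43, 30 mm thick, y = 53 to the nozzle at y = -72; sprays along -y. Handle: slanted, 26 x 22 (z) mm, centre line x,y = 28,35 to -64,57. Clear of the trigger, grip it from above at x = -44, y = 52, z = 17 mm across (0.26, 0.97, 0). 240 g; trigger fixed.
- nozzle (a point): the tip of the spray gun's nozzle, at x = 43, y = -72, z = 17 mm of the gun; axes as the gun's, so it sprays along this point's -y axis.
- collar_white: white pump collar (bystander), 28 mm across, 34 mm high, standing; origin at its base centre.
- collar_cream: cream pump collar (bystander), 28 mm across, 34 mm high, standing; origin at its base centre.
- bottle_left: plain green empty bottle of the left compartment, 46 (x) x 68 (y) x 198 mm, 45 g, may be absent. Origin: centre of its flat base; z from base to mouth. Round neck 25 mm thick from z = 173 to 198. Starts toppled: foot in the corner of floor and back wall, broad side on the front wall, z axis about 33 degrees over level toward the robot, neck out beyond the front wall.
- bottle_left_neck (a point): centre of the neck of the left bottle, 185 mm up its axis; axes as the bottle's.
- bottle_left_aim (a point): the spot to spray: on the axis of the left bottle, 145 mm up from its base (28 mm below the shoulder); axes as the bottle's.
- bottle_mid: plain green empty bottle of the middle compartment, 46 (x) x 68 (y) x 198 mm, 45 g, may be absent. Origin: centre of its flat base; z from base to mouth. Round neck 25 mm thick from z = 173 to 198. Starts toppled: foot in the corner of floor and back wall, broad side on the front wall, z axis about 33 degrees over level toward the robot, neck out beyond the front wall.
- bottle_mid_neck (a point): centre of the neck of the middle bottle, 185 mm up its axis; axes as the bottle's.
- bottle_mid_aim (a point): the spot to spray: on the axis of the middle bottle, 145 mm up from its base (28 mm below the shoulder); axes as the bottle's.
- bottle_right: plain green empty bottle of the right compartment, 46 (x) x 68 (y) x 198 mm, 45 g, may be absent. Origin: centre of its flat base; z from base to mouth. Round neck 25 mm thick from z = 173 to 198. Starts toppled: foot in the corner of floor and back wall, broad side on the front wall, z axis about 33 degrees over level toward the robot, neck out beyond the front wall.
- bottle_right_neck (a point): centre of the neck of the right bottle, 185 mm up its axis; axes as the bottle's.
- bottle_right_aim (a point): the spot to spray: on the axis of the right bottle, 145 mm up from its base (28 mm below the shoulder); axes as the bottle's.

How it is judged (in metres and radians):
On the way, in this order (a step that is already met when the one before it is completed fails the run):
1. every bottle stands upright on its base in its own compartment (angle between each of bottle_left, bottle_mid, bottle_right's own z axis and vertical below 0.1 rad and z of bottle_left in the frame of tote between -0.002 and 0.012 m and x of bottle_left in the frame of tote between -0.075 and 0.075 m and y of bottle_left in the frame of tote between 0.056 and 0.16 m and z of bottle_mid in the frame of tote between -0.002 and 0.012 m and x of bottle_mid in the frame of tote between -0.075 and 0.075 m and y of bottle_mid in the frame of tote between -0.052 and 0.052 m and z of bottle_right in the frame of tote between -0.002 and 0.012 m and x of bottle_right in the frame of tote between -0.075 and 0.075 m and y of bottle_right in the frame of tote between -0.16 and -0.056 m), for 0.3 s.
2. the held gun points steadily at the spot on the left bottle for 1.5 s (y of bottle_left_aim in the frame of nozzle between -0.22 and -0.06 m and x of bottle_left_aim in the frame of nozzle between -0.022 and 0.022 m and z of bottle_left_aim in the frame of nozzle between -0.028 and 0.028 m and angle between bottle_left's own z axis and vertical below 0.1 rad), for 1.5 s.
3. the held gun points steadily at the spot on the middle bottle for 1.5 s (y of bottle_mid_aim in the frame of nozzle between -0.22 and -0.06 m and x of bottle_mid_aim in the frame of nozzle between -0.022 and 0.022 m and z of bottle_mid_aim in the frame of nozzle between -0.028 and 0.028 m and angle between bottle_mid's own z axis and vertical below 0.1 rad), for 1.5 s.
4. the held gun points steadily at the spot on the right bottle for 1.5 s (y of bottle_right_aim in the frame of nozzle between -0.22 and -0.06 m and x of bottle_right_aim in the frame of nozzle between -0.022 and 0.022 m and z of bottle_right_aim in the frame of nozzle between -0.028 and 0.028 m and angle between bottle_right's own z axis and vertical below 0.1 rad), for 1.5 s.
At the end, for the whole second after the job is handed in: Every bottle stands within 0.10 rad of upright, base on the floor of its own compartment, at rest; the gun lies flat (same side up as at the start, within 0.12 rad) on the mat, its origin within 70 mm (x) and 60 mm (y) of the mat's centre in the mat's frame, at rest (all of step 1 and linear speed of each of bottle_left, bottle_mid, bottle_right, spray_gun below 0.02 m/s and angle between spray_gun's own z axis and vertical below 0.12 rad and height (world z) of spray_gun below 0.012 m and x of spray_gun in the frame of mat between -0.07 and 0.07 m and y of spray_gun in the frame of mat between -0.06 and 0.06 m); the robot touches nothing.
It fails at once if a bottle is lifted out of the tote (its base more than 90 mm over the tote's underside) (z of any of bottle_left, bottle_mid, bottle_right in the frame of tote above 0.09 m).
It fails at once if a pump collar is moved more than 30 mm (distance of any of collar_white, collar_cream from where it was at the start of the episode above 0.03 m).
Of bottle_left, bottle_mid, bottle_right only 2 to 3 are there at a start; the rules pass over those that are not, and their reading is None.
At some moment in a run one of bottle_left, bottle_mid, bottle_right, spray_gun may be knocked a few centimetres aside while the robot is not near it.
It also fails if it takes over 210 s, if anything falls off the work surface, if the arm or the gripper's body presses on something with over 40 N, if the wrist force passes 120 N, or if a joint passes its speed limit or range.

## Working session

There is one attempt and no reset: what is moved stays moved. The work goes in short steps, each a Python script; the robot and the scene stay as the last script left them, time stands still between calls to the robot, and variables do not carry over. Pictures are saved under pics/ and viewed, and the job is handed in when it is done.

```bash
ls; mkdir -p pics
python3 - <<'E'
from rig import arm
import cv2
for n in ["scene","top","wrist"]:
    im=arm.snapshot(n); cv2.imwrite(f"pics/a_{n}.png",im[:,:,::-1])
    c=arm.get_calibration(n); print(n,c["intrinsics"].tolist(),c["cam_to_world"].round(4).tolist() if hasattr(c["cam_to_world"],'round') else c["cam_to_world"])
print(arm.grip_depth,arm.current_t(),arm.current_tool_rot(),arm.current_width())
E
```

```text
pics
scene [[545.0504682023984, 0.0, 316.62009329836354], [0.0, 545.0504682023984, 239.21830137125832], [0.0, 0.0, 1.0]] [[0.7441, -0.4115, 0.5262, -0.0212], [-0.6679, -0.4416, 0.5991, -0.7315], [-0.0141, -0.7973, -0.6035, 0.7397], [0.0, 0.0, 0.0, 1.0]]
top [[433.2654540929216, 0.0, 316.41088901859973], [0.0, 433.2654540929216, 242.96637936450253], [0.0, 0.0, 1.0]] [[0.0553, -0.9763, 0.2093, 0.3736], [-0.9985, -0.0539, 0.0121, -0.1005], [-0.0005, -0.2097, -0.9778, 0.953], [0.0, 0.0, 0.0, 1.0]]
wrist [[349.26081120127935, 0.0, 315.59171474063623], [0.0, 349.26081120127935, 234.87715167105029], [0.0, 0.0, 1.0]] [[0.331, 0.9078, 0.2575, 0.1333], [0.9436, -0.3181, -0.0915, 0.6143], [-0.0012, 0.2733, -0.9619, 0.3836], [0.0, 0.0, 0.0, 1.0]]
0.0188 0.15 [[-9.43810419e-01  3.30487125e-01 -3.92113670e-04]
 [ 3.30487346e-01  9.43810034e-01 -8.56305680e-04]
 [ 8.70828144e-05 -9.37778828e-04 -9.99999556e-01]] 0.09095501567429774
```

View pics/a_top.png

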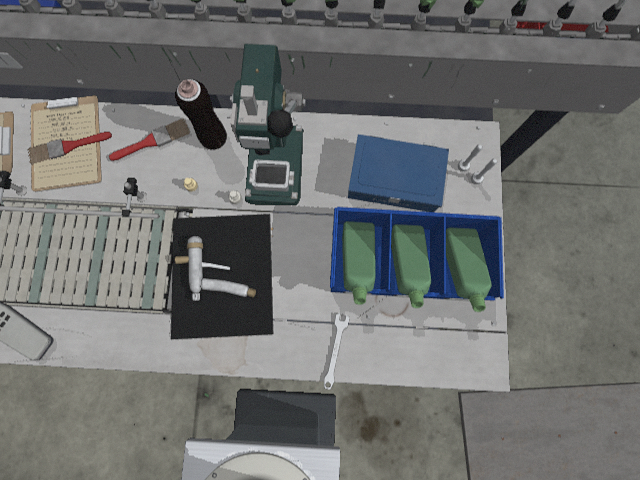

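View pics/a_scene.png

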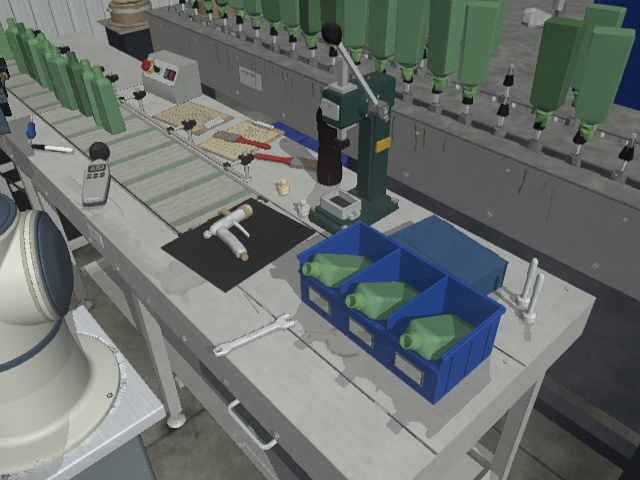

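View pics/a_wrist.png

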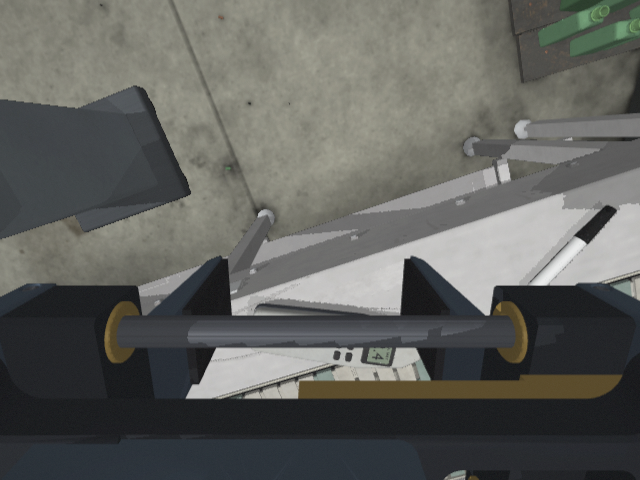

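The pictures show all three bottles toppled. In the top view the necks are at about (360,297), (415,300) and (479,305). The gun's barrel runs from (195,240) to (197,298), nozzle away from the robot, and the handle end is at (253,292). Next I'll measure the tote, mat, gun and bottles.

Run:
```python
import cv2
a=cv2.imread("pics/a_top.png")
cv2.imwrite("pics/z1.png",cv2.resize(a[195:325,320:520],None,fx=4,fy=4,interpolation=cv2.INTER_CUBIC))
cv2.imwrite("pics/z2.png",cv2.resize(a[170:345,160:290],None,fx=3.4,fy=3.4,interpolation=cv2.INTER_CUBIC))
s=cv2.imread("pics/a_scene.png")
cv2.imwrite("pics/z3.png",cv2.resize(s[215:405,290:515],None,fx=3.15,fy=3.15,interpolation=cv2.INTER_CUBIC))
```

```text
(no output)
```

View pics/z1.png

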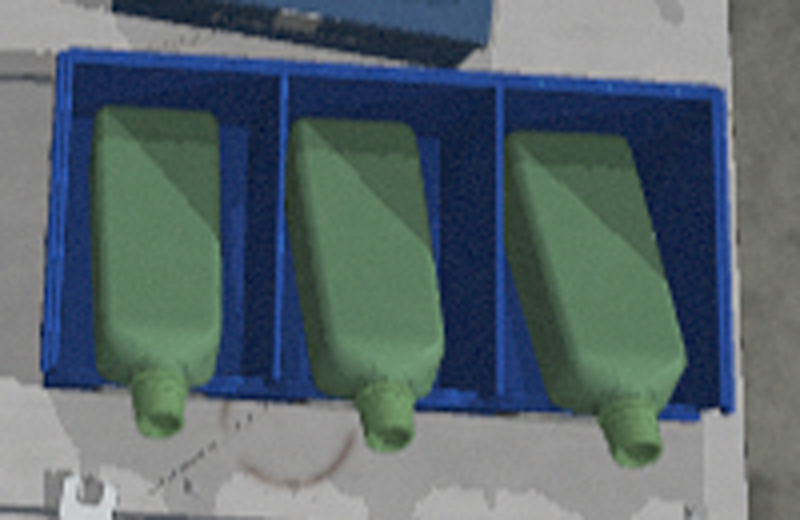

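View pics/z2.png

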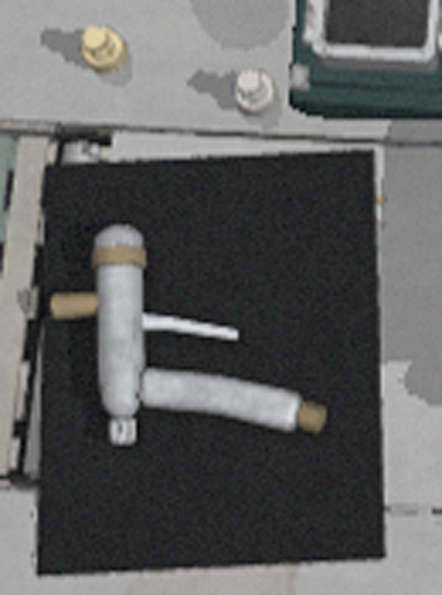

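View pics/z3.png

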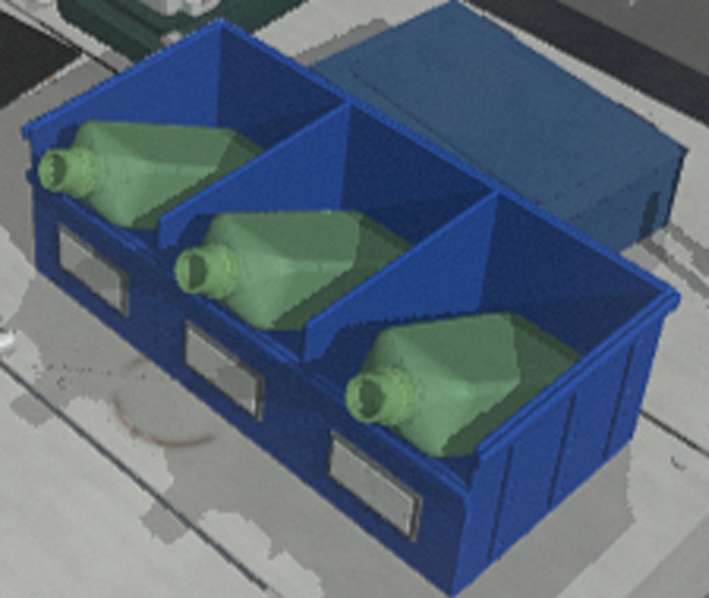

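```bash
cat > h.py <<'E'
import numpy as np, cv2
from rig import arm
from scipy.optimize import least_squares
C={n:(np.array(arm.get_calibration(n)["intrinsics"]),np.array(arm.get_calibration(n)["cam_to_world"])) for n in("scene","top")}
def cal(n):
    if n in C: return C[n]
    c=arm.get_calibration(n); return np.array(c["intrinsics"]),np.array(c["cam_to_world"])
def ray(n,uv):
    K,T=cal(n); d=T[:3,:3]@np.linalg.solve(K,[uv[0],uv[1],1.]); return T[:3,3],d/np.linalg.norm(d)
def plane(n,uv,z):
    o,d=ray(n,uv); return o+d*(z-o[2])/d[2]
def proj(n,p):
    K,T=cal(n); q=K@(T[:3,:3].T@(np.asarray(p)-T[:3,3])); return q[:2]/q[2]
def tri(n1,u1,n2,u2):
    (o1,d1),(o2,d2)=ray(n1,u1),ray(n2,u2)
    s=np.linalg.lstsq(np.c_[d1,-d2],o2-o1,rcond=None)[0]
    a,b=o1+s[0]*d1,o2+s[1]*d2; return (a+b)/2,np.linalg.norm(a-b)
def pose2(xyt,p):
    x,y,t=xyt; c,s=np.cos(t),np.sin(t); return np.array([x+c*p[0]-s*p[1],y+s*p[0]+c*p[1],p[2]])
def fit(obs,x0):
    f=lambda v:np.concatenate([proj(n,pose2(v,p))-np.array(uv) for n,uv,p in obs])
    r=least_squares(f,x0,loss="soft_l1"); return r.x,r.fun.reshape(-1,2)
z1=lambda u,v:(320+u/4,195+v/4)
z2=lambda u,v:(160+u/3.4,170+v/3.4)
z3=lambda u,v:(290+u/3.15,215+v/3.15)
E
python3 - <<'E'
from h import *
np.set_printoptions(precision=4,suppress=True)
obs=[("top",z1(60,52),(.079,.164,.115)),("top",z1(724,88),(.079,-.164,.115)),("top",z1(45,387),(-.079,.164,.0)),
("scene",z3(222,20),(.079,.164,.115)),("scene",z3(678,298),(.079,-.164,.115)),("scene",z3(453,595),(-.079,-.164,0)),("scene",z3(25,130),(-.079,.164,.115)),("scene",z3(38,268),(-.079,.164,0))]
x,r=fit(obs,[.5,-.3,0]); print("tote",x,np.degrees(x[2]));print(r)
for k,a,b in[("L",(158,424),(53,170)),("M",(388,436),(190,271)),("R",(635,452),(367,397))]:
    p,e=tri("top",z1(*a),"scene",z3(*b)); c,s=np.cos(x[2]),np.sin(x[2]); d=p[:2]-x[:2]
    print(k,p,e,"tote frame",c*d[0]+s*d[1],-s*d[0]+c*d[1])
    # base top edge mid
obs=[("top",z2(44,168),(.135,.11,.004)),("top",z2(374,150),(.135,-.11,.004)),("top",z2(385,556),(-.135,-.11,.004)),("top",z2(38,575),(-.135,.11,.004))]
m,r=fit(obs,[.4,.0,0]); print("mat",m,np.degrees(m[2]));print(r)
noz=plane("top",z2(119,226),.021);rear=plane("top",z2(122,442),.021);hend=plane("top",z2(318,416),.017);print(noz,rear,hend)
w=[plane("top",z2(*q),.034) for q in((103,45),(254,90))];print("collars",w)
E
```

```text
tote [ 0.5471 -0.29   -0.0062] -0.35778228881230634
[[ 1.4576 -0.0027]
 [-0.9743  0.6513]
 [-0.863   0.3586]
 [ 0.1449 -0.2415]
 [-0.4911 -2.6226]
 [ 0.7209  2.0353]
 [ 1.757  -1.3898]
 [-0.4387  0.5995]]
L [ 0.4421 -0.1776  0.1293] 0.000899910838535106 tote frame -0.10572577188023158 0.11172166595155013
M [ 0.4418 -0.2857  0.1291] 0.002393244747760545 tote frame -0.10527214992981714 0.003616054863697915
R [ 0.4417 -0.4026  0.129 ] 0.00011464299142857665 tote frame -0.10467062237044884 -0.11326992518812713
mat [0.494  0.1154 0.1082] 6.198094046108983
[[-0.0137 -1.2682]
 [-0.1113 -0.9264]
 [ 0.4797  0.8536]
 [-0.3316  0.8247]]
[0.573  0.1794 0.021 ] [0.4343 0.1616 0.021 ] [0.4577 0.0404 0.017 ]
collars [array([0.6912, 0.1999, 0.034 ]), array([0.6658, 0.0978, 0.034 ])]
```

Run:
```python
from h import *
np.set_printoptions(precision=4,suppress=True)
t=[.5471,-.29,-.0062]
for k,a in[("L",(157,110)),("M",(353,122)),("R",(570,134))]:
    p=plane("top",z1(*a),.045); print(k,p)
j=arm.current_joint_positions(); print(j)
# gun: orientation est
```

```text
L [ 0.6184 -0.1794  0.045 ]
M [ 0.6175 -0.2854  0.045 ]
R [ 0.6173 -0.4024  0.045 ]
[65.2308 28.3075 77.118  -0.0002 74.6284 -5.4708]
```

```bash
cat >> h.py <<'E'
def Rt(phi,yaw=0.):
    """tool z=(sin phi,0,-cos phi) rotated by yaw about world z; jaw axis = world y (yawed)"""
    p=np.radians(phi); z=np.array([np.sin(p),0,-np.cos(p)]); y=np.array([0,-1.,0]); x=np.cross(y,z)
    c,s=np.cos(np.radians(yaw)),np.sin(np.radians(yaw)); Z=np.array([[c,-s,0],[s,c,0],[0,0,1]])
    return Z@np.c_[x,y,z]
def flip(R): return R@np.diag([-1,-1,1.])
BW=.622
def neck(th,y,d=.190,bw=BW):
    t=np.radians(th); return np.array([bw-.023*np.sin(t)-d*np.cos(t),y,.005+.023*np.cos(t)+d*np.sin(t)])
def tcp(g,R): return g+arm.grip_depth*R[:,2]
E
python3 - <<'E'
from h import *
np.set_printoptions(precision=1,suppress=True)
for y in(-.179,-.2855,-.4025):
  for phi0 in(57,45,30,15):
    out=[]
    for f in(flip,lambda R:R):
      for th,phi in((33,phi0),(60,phi0-27),(90,phi0-57)):
        R=f(Rt(phi)); g=neck(th,y)
        q=arm.solve_ik(tcp(g,R),R); out.append(None if q is None else np.array(q))
    print(y,phi0,out)
E
```

```text
-0.179 57 [array([-60.4,  47.9, 145.4, 125.9,  64.3,  77.1]), array([ -36.7,   18.3,  116.1,   41.4,   26.8, -161. ]), array([ -22.1,   30.4,   79.7,   -0. ,   69.9, -112.1]), array([ -60.4,   47.9,  145.4,  125.9,   64.3, -102.9]), array([-36.7,  18.3, 116.1,  41.4,  26.8,  19. ]), array([-22.1,  30.4,  79.7,  -0. ,  69.9,  67.9])]
-0.179 45 [array([-52.2,  31.8, 137.1, 117.4,  39. , 103.9]), array([ -31.7,   19.2,  106.8,   14.8,   39.4, -131.9]), array([ -19.9,   36.1,   69.6,   -4.1,   85.6, -109.2]), array([-52.2,  31.8, 137.1, 117.4,  39. , -76.1]), array([-31.7,  19.2, 106.8,  14.8,  39.4,  48.1]), array([-19.9,  36.1,  69.6,  -4.1,  85.6,  70.8])]
-0.179 30 [array([-42.5,  22.8, 126. ,  68.4,  21.3, 164.5]), array([ -26.6,   23.6,   95.4,    1.6,   58.4, -117.4]), array([ -17.8,   44.2,   57.3,   -8.3,  104.3, -108. ]), array([-42.5,  22.8, 126. ,  68.4,  21.3, -15.5]), array([-26.6,  23.6,  95.4,   1.6,  58.4,  62.6]), array([-17.8,  44.2,  57.3,  -8.3, 104.3,  72. ])]
-0.179 15 [array([ -34.7,   21.9,  114.7,   16.1,   32. , -137.5]), array([ -22.9,   30. ,   84.2,   -4.8, 
[... 2179 characters left out ...]
3.7,  53.8,  -6.9,  92.4,  54.9])]
-0.4025 30 [array([-61.8,  30.2, 104.8,  44.7,  38.8, 174. ]), array([ -44.8,   31.9,   79.3,    2.3,   66.7, -135.7]), array([ -32.2,   51.9,   40.2,  -15. ,  110.5, -124.7]), array([-61.8,  30.2, 104.8,  44.7,  38.8,  -6. ]), array([-44.8,  31.9,  79.3,   2.3,  66.7,  44.3]), array([-32.2,  51.9,  40.2, -15. , 110.5,  55.3])]
-0.4025 15 [array([ -54.2,   30.1,   96.2,   17. ,   46. , -155.2]), array([ -39.8,   37.7,   68.6,   -7.7,   83. , -128.2]), array([ -29.8,   61.4,   25.8,  -25. ,  128. , -129.1]), array([-54.2,  30.1,  96.2,  17. ,  46. ,  24.8]), array([-39.8,  37.7,  68.6,  -7.7,  83. ,  51.8]), array([-29.8,  61.4,  25.8, -25. , 128. ,  50.9])]
```

Run:
```python
from h import *
np.set_printoptions(precision=3,suppress=True)
D=Rt(0)
q=arm.solve_ik([.17,.34,.36],np.array(arm.current_tool_rot())); print(q)
arm.move_joints(q)
R=Rt(35); g=neck(33,-.178); 
p=tcp(g,R)-.11*R[:,2]
q=arm.solve_ik(p,R); print(q,p); arm.move_joints(q)
arm.grip(.065)
arm.move_l(tcp(g,R),feed=.08)
print(arm.current_ee_pos(),arm.current_force(),arm.current_t())
for n in("scene","wrist"): cv2.imwrite(f"pics/b_{n}.png",arm.snapshot(n)[:,:,::-1])
```

```text
[ 54.424  -0.084  93.521  -0.01   86.615 -16.277]
[-55.338   7.082 128.627  54.34   35.497  -8.442] [ 0.398 -0.178  0.202]
[ 0.461 -0.178  0.113] [ 0.177 -0.629  0.08 ] 6.0667
```

View pics/b_scene.png

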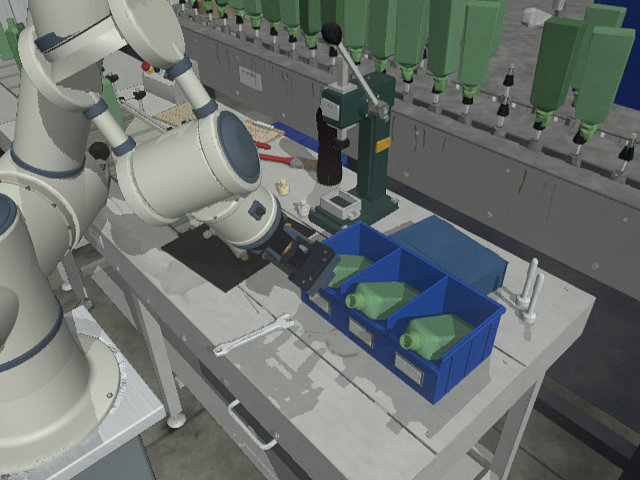

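View pics/b_wrist.png

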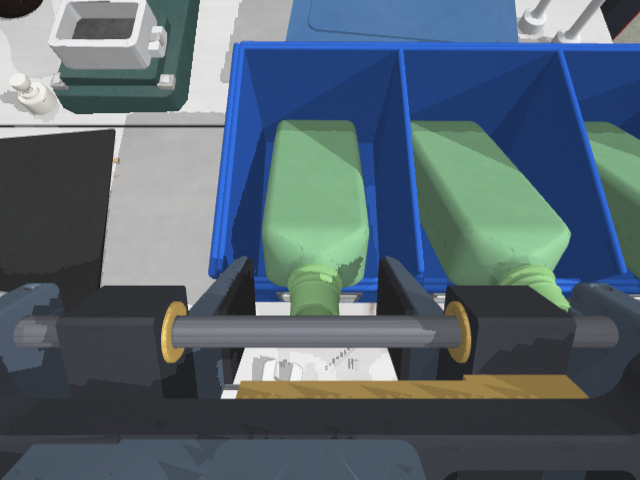

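The left neck sits midway between the fingers, at about (315,300) in the wrist view. Next I close on it and raise it along the arc.

```bash
cat >> h.py <<'E'
def raise_bottle(y,phi0=35,d=.190,end=90,yend=None):
    arm.grip(.015); w=arm.current_width(); print("grip",w,arm.current_force())
    if w<.02: return False
    ths=np.linspace(33,end,9)[1:]
    for i,th in enumerate(ths):
        f=(i+1)/len(ths)
        R=Rt(phi0-(th-33)); g=neck(th,y,d,BW-.004*f)
        if yend is not None: g[1]=y+f*(yend-y)
        g[2]+=.002*f if i<len(ths)-1 else .001
        arm.move_l(tcp(g,R),R,feed=.10)
    print(th,arm.current_width(),arm.current_force(),arm.current_ee_pos(),arm.current_t())
    return True
E
python3 - <<'E'
from h import *
np.set_printoptions(precision=3,suppress=True)
raise_bottle(-.178)
for n in("scene","top"): cv2.imwrite(f"pics/c_{n}.png",arm.snapshot(n)[:,:,::-1])
E
```

```text
grip 0.024912745045730343 [-0.093 -0.435 -0.305]
90.0 0.024525470950587196 [-1.225 -3.625 19.501] [ 0.588 -0.178  0.179] 10.5833
```

View pics/c_scene.png

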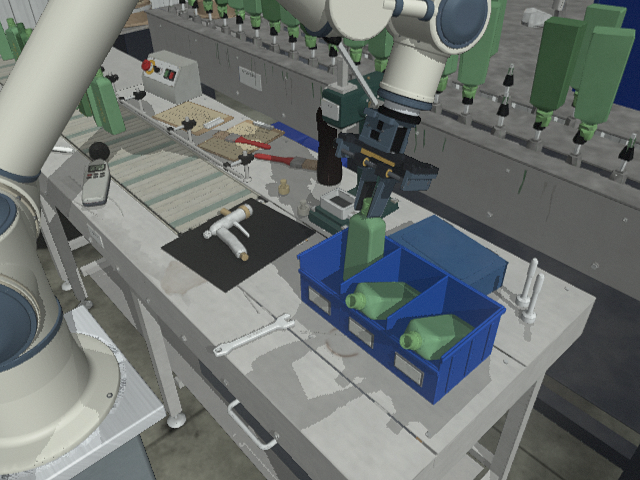

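View pics/c_top.png

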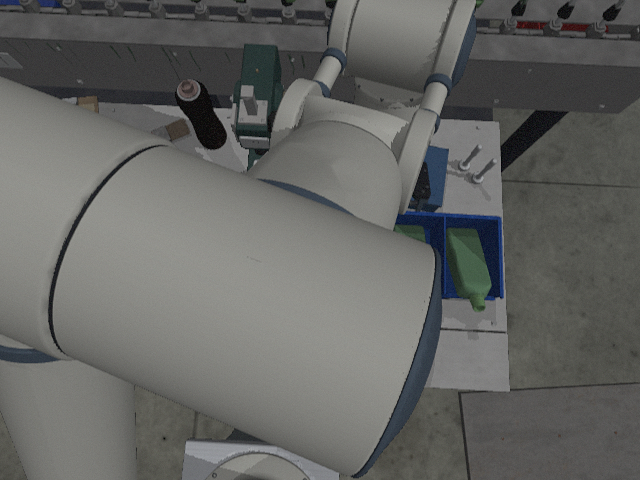

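The left bottle stands upright, but I'm pressing down on it with about 19 N. I'll ease that off, release and retreat.

```bash
cat >> h.py <<'E'
def release():
    for i in range(6):
        fz=arm.current_force()[2]
        if fz<5: break
        p=np.array(arm.current_ee_pos()); p[2]+=.0007; arm.move_l(p,feed=.02)
    print("eased",arm.current_force(),arm.current_ee_pos())
    arm.grip(.06); arm.sleep(.2)
    R=np.array(arm.current_tool_rot()); p=np.array(arm.current_ee_pos())
    arm.move_l(p-.10*R[:,2],feed=.12)
def grasp_neck(y,phi0=35,d=.190):
    R=Rt(phi0); g=neck(33,y,d)
    p=tcp(g,R)-.11*R[:,2]
    up=p+np.array([0,0,.13]); arm.move_to(up,R); arm.grip(.065); arm.move_l(p,feed=.25)
    arm.move_l(tcp(g,R),feed=.08)
    print("at",arm.current_ee_pos(),arm.current_force(),arm.current_t())
E
python3 - <<'E'
from h import *
np.set_printoptions(precision=3,suppress=True)
release()
cv2.imwrite("pics/d0_scene.png",arm.snapshot("scene")[:,:,::-1])
q=np.array(arm.current_joint_positions());print(q)
# go up/back, then to the right bottle's pre-grasp via height
R=Rt(0); arm.move_to([.45,-.3,.42],R)
for n in("scene","top","wrist"): cv2.imwrite(f"pics/d_{n}.png",arm.snapshot(n)[:,:,::-1])
print(arm.current_t())
E
```

```text
eased [-0.496 -2.114  7.775] [ 0.584 -0.177  0.179]
[-17.648  40.343  48.987  -7.016 111.658  70.968]
15.2917
```

View pics/d_scene.png

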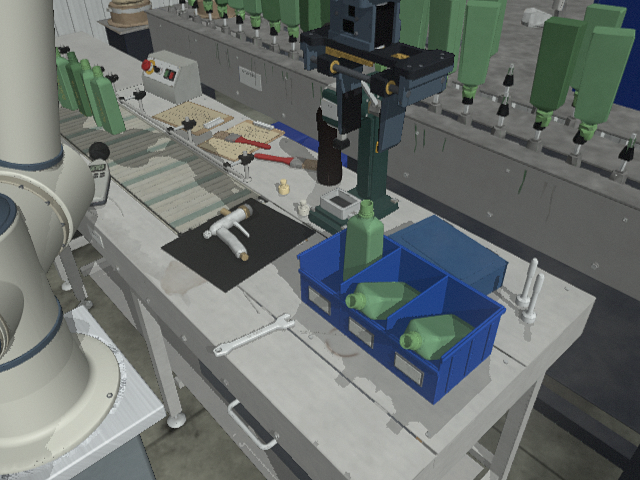

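View pics/d_wrist.png

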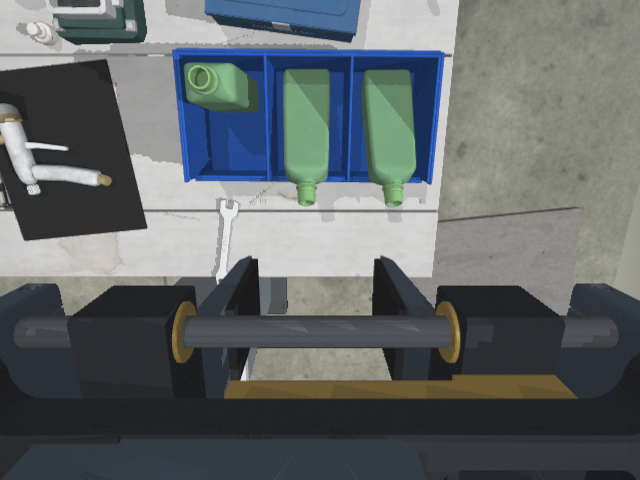

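The left bottle stands, with its mouth at (203,77) in the wrist view. The middle one is next.

Run:
```python
from h import *
np.set_printoptions(precision=3,suppress=True)
grasp_neck(-.2855)
if raise_bottle(-.2855):
    cv2.imwrite("pics/e0_scene.png",arm.snapshot("scene")[:,:,::-1])
    release()
    arm.move_to([.45,-.35,.42],Rt(0))
for n in("scene","wrist"): cv2.imwrite(f"pics/e_{n}.png",arm.snapshot(n)[:,:,::-1])
print(arm.current_t())
```

```text
at [ 0.461 -0.286  0.113] [-0.03   0.09   0.065] 18.5917
grip 0.02462985728099633 [-0.066  0.002 -0.322]
90.0 0.024417935859939992 [-2.551 -1.469 22.162] [ 0.588 -0.286  0.179] 22.575
eased [-0.444 -0.938 10.675] [ 0.582 -0.283  0.179]
27.0667
```

View pics/e_scene.png

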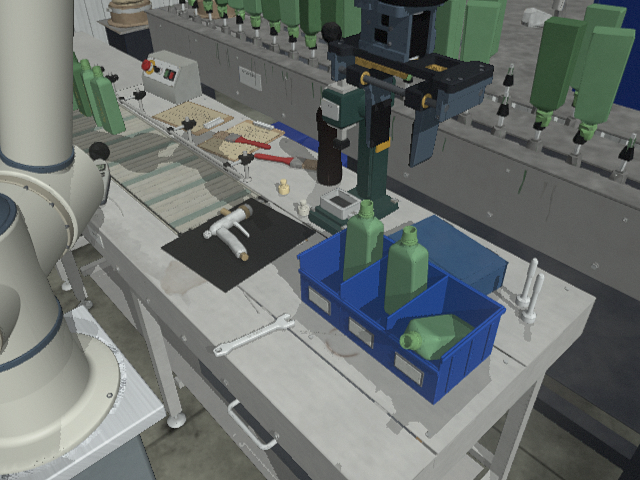

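View pics/e_wrist.png

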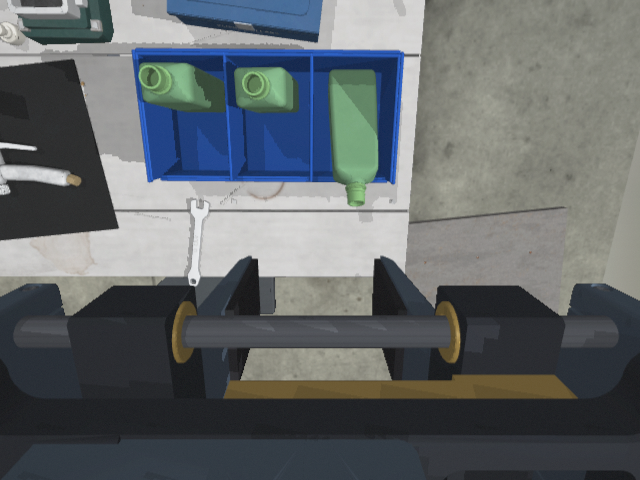

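Two bottles stand. The right one is next.

Run:
```python
from h import *
np.set_printoptions(precision=3,suppress=True)
grasp_neck(-.4025)
if raise_bottle(-.4025):
    cv2.imwrite("pics/f0_scene.png",arm.snapshot("scene")[:,:,::-1])
    release()
    arm.move_to([.43,-.2,.42],Rt(0))
for n in("scene","wrist","top"): cv2.imwrite(f"pics/f_{n}.png",arm.snapshot(n)[:,:,::-1])
print(arm.current_t())
```

```text
at [ 0.461 -0.403  0.113] [ 0.569 -0.184 -0.323] 30.3583
grip 0.024429550998532886 [1.466 0.637 0.465]
90.0 0.024373840636457603 [-1.465  1.265  6.209] [ 0.588 -0.402  0.178] 34.05
eased [0.378 0.841 2.651] [ 0.585 -0.402  0.177]
37.8583
```

View pics/f_scene.png

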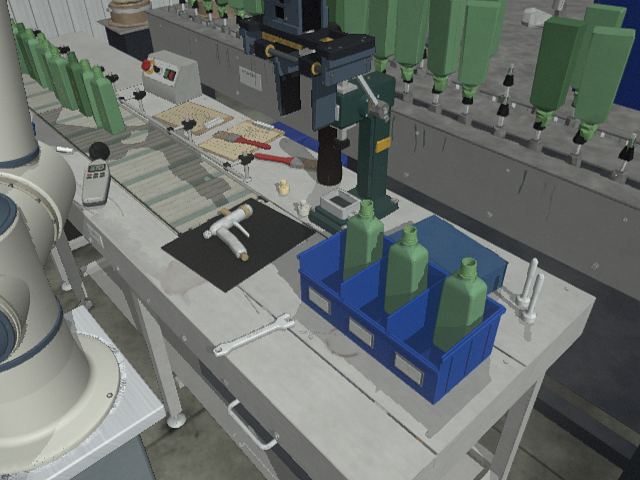

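View pics/f_wrist.png

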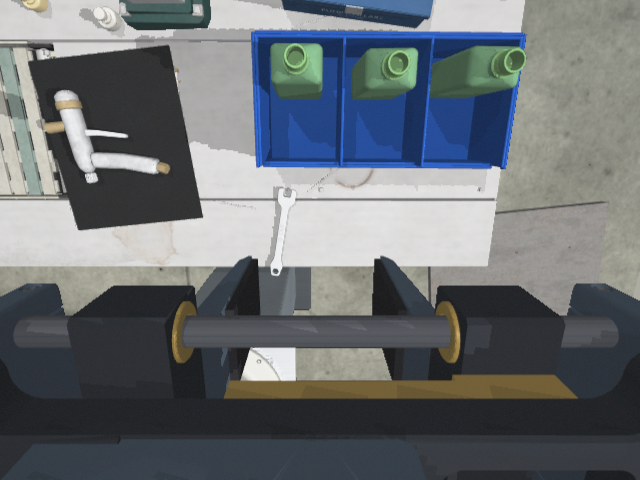

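All three bottles stand. In the wrist view their mouths are at about (295,57), (397,64) and (509,61). Next I measure the mouths and the gun from this wrist view and the scene view.

Run:
```python
import cv2
a=cv2.imread("pics/f_wrist.png")
cv2.imwrite("pics/g1.png",cv2.resize(a[30:240,20:210],None,fx=2.85,fy=2.85,interpolation=cv2.INTER_CUBIC))
cv2.imwrite("pics/g2.png",cv2.resize(a[25:175,250:530],None,fx=2.85,fy=2.85,interpolation=cv2.INTER_CUBIC))
s=cv2.imread("pics/f_scene.png")
cv2.imwrite("pics/g3.png",cv2.resize(s[190:360,330:500],None,fx=3.5,fy=3.5,interpolation=cv2.INTER_CUBIC))
```

```text
(no output)
```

View pics/g1.png

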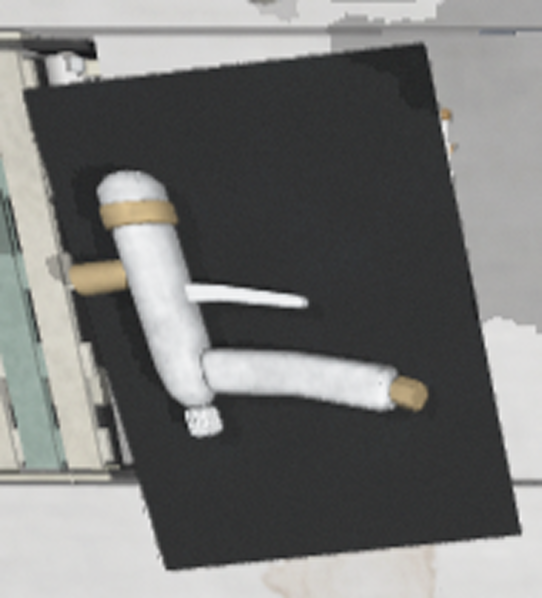

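View pics/g2.png

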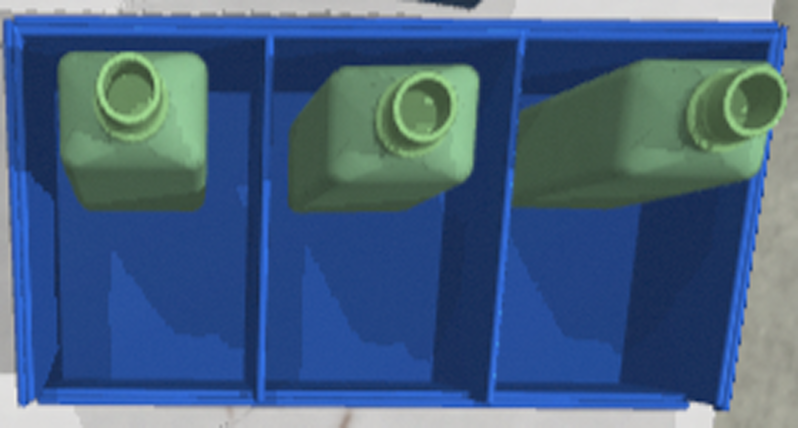

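View pics/g3.png

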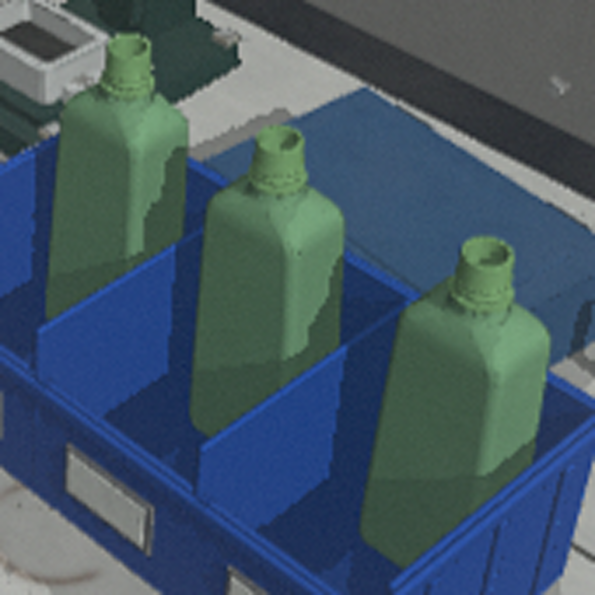

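Run:
```python
from h import *
np.set_printoptions(precision=4,suppress=True)
g1=lambda u,v:(20+u/2.85,30+v/2.85)
g2=lambda u,v:(250+u/2.85,25+v/2.85)
g3=lambda u,v:(330+u/3.5,190+v/3.5)
for k,a,b in(("L",(131,88),(130,46)),("M",(425,106),(280,138)),("R",(754,102),(488,252))):
    print(k,tri("wrist",g2(*a),"scene",g3(*b)),plane("wrist",g2(*a),.203),plane("scene",g3(*b),.203))
obs=[("wrist",g1(130,171),(.043,-.072,.021)),("wrist",g1(206,436),(.043,.071,.021)),("wrist",g1(427,397),(-.086,.062,.021))]
x,r=fit(obs,[.5,.11,1.7]); print(x,np.degrees(x[2]),r)
z2o=[("top",z2(119,226),(.043,-.072,.021)),("top",z2(122,442),(.043,.071,.021)),("top",z2(327,418),(-.086,.062,.021))]
x2,r2=fit(z2o,[.5,.11,1.7]); print(x2,np.degrees(x2[2]),r2)
m=[("wrist",g1(24,90),(.135,.11,.004)),("wrist",g1(425,43),(.135,-.11,.004)),("wrist",g1(521,534),(-.135,-.11,.004)),("wrist",g1(167,570),(-.135,.11,.004))]
x,r=fit(m,[.5,.1,.1]); print("mat",x,r)
```

```text
L (array([ 0.584 , -0.1815,  0.2034]), np.float64(0.0012384216401540033)) [ 0.5846 -0.1819  0.203 ] [ 0.584  -0.1808  0.203 ]
M (array([ 0.5782, -0.2854,  0.2037]), np.float64(0.0009237147818028779)) [ 0.5787 -0.2858  0.203 ] [ 0.5786 -0.2846  0.203 ]
R (array([ 0.5799, -0.402 ,  0.203 ]), np.float64(4.9270519668246634e-05)) [ 0.5799 -0.402   0.203 ] [ 0.5799 -0.402   0.203 ]
[0.5081 0.1256 1.6809] 96.30663375827513 [[ 0.1587 -0.4731]
 [ 0.315   0.6887]
 [-0.523  -0.1042]]
[0.508  0.1275 1.6938] 97.04528643424811 [[ 0.2412 -0.5056]
 [-0.0324  0.9601]
 [-0.1994 -0.2754]]
mat [0.4944 0.1146 0.1019] [[-0.6962 -0.5676]
 [ 0.2858 -0.4677]
 [ 0.5395  0.8335]
 [-0.1477  0.8439]]
```

All three mouths come out at z ≈ 0.203, as they should for standing bottles. The gun is at (0.508, 0.1265) with yaw about 96.6°. Next I check the grasp clearance to the trigger and the IK for the grasp and aiming poses.

```bash
cat >> h.py <<'E'
def Rz(a):
    c,s=np.cos(a),np.sin(a); return np.array([[c,-s,0],[s,c,0],[0,0,1]])
GL=np.array([-.044,.052,.017]); JL=np.array([.26,.97,0])/np.hypot(.26,.97); NL=np.array([.043,-.072,.017])
def gun_tool(yaw,fl=False):
    y=Rz(yaw)@JL*(-1 if fl else 1); z=np.array([0,0,-1.]); return np.c_[np.cross(y,z),y,z]
E
python3 - <<'E'
from h import *
np.set_printoptions(precision=3,suppress=True)
g1=lambda u,v:(20+u/2.85,30+v/2.85)
O=np.array([.508,.1265,.004]); yaw=np.radians(96.6)
for q in((305,302),(252,296),(392,388),(300,370)):
    print(q,Rz(yaw).T@(plane("wrist",g1(*q),.021)-O))
G=O+Rz(yaw)@GL; print(G)
for fl in(0,1):
    R=gun_tool(yaw,fl); print(fl,arm.solve_ik([G[0],G[1],.006],R),arm.solve_ik([G[0],G[1],.15],R))
    for B in((.584,-.1815),(.579,-.285),(.58,-.402)):
      for b in(0,):
        y=np.radians(b+90); R=gun_tool(y,fl); u=np.array([np.cos(y-np.pi/2),np.sin(y-np.pi/2),0])
        N=np.array([*B,.150])-.13*u; g=N+Rz(y)@(GL-NL); print(B,b,g,arm.solve_ik([g[0],g[1],.135],R))
print(arm.current_joint_positions())
E
```

```text
(305, 302) [-0.033  0.004  0.017]
(252, 296) [-0.005 -0.002  0.017]
(392, 388) [-0.069  0.056  0.017]
(300, 370) [-0.02   0.04   0.017]
[0.461 0.077 0.021]
0 [   2.132   35.412  110.452   -0.      34.136 -169.463] [   2.132   20.674  103.237   -0.      56.089 -169.463]
(0.584, -0.1815) 0 [ 0.33  -0.268  0.15 ] [-47.186  19.13  109.678  -0.     51.192 147.819]
(0.579, -0.285) 0 [ 0.325 -0.372  0.15 ] [-55.788  23.775 100.77   -0.     55.454 139.217]
(0.58, -0.402) 0 [ 0.326 -0.489  0.15 ] [-62.13   30.241  87.749  -0.     62.009 132.875]
1 [  2.132  35.412 110.452  -0.     34.136  10.537] [  2.132  20.674 103.237  -0.     56.089  10.537]
(0.584, -0.1815) 0 [ 0.33  -0.268  0.15 ] [-47.186  19.13  109.678  -0.     51.192 -32.181]
(0.579, -0.285) 0 [ 0.325 -0.372  0.15 ] [-55.788  23.775 100.77   -0.     55.454 -40.783]
(0.58, -0.402) 0 [ 0.326 -0.489  0.15 ] [-62.13   30.241  87.749  -0.     62.009 -47.125]
[-32.174   7.437  76.481  -0.011  96.172  57.832]
```

Run:
```python
from h import *
np.set_printoptions(precision=3,suppress=True)
O=np.array([.508,.1265,.004]); yaw=np.radians(96.6)
G=O+Rz(yaw)@GL; R=gun_tool(yaw,True)
arm.move_to([G[0],G[1],.16],R); arm.grip(.043)
cv2.imwrite("pics/h_wrist.png",arm.snapshot("wrist")[:,:,::-1]); cv2.imwrite("pics/h_scene.png",arm.snapshot("scene")[:,:,::-1]); cv2.imwrite("pics/h_top.png",arm.snapshot("top")[:,:,::-1])
print(arm.current_t(),arm.current_ee_pos())
for l in((.043,-.072,.017),(-.086,.062,.017),(.043,.071,.017),tuple(GL)): print(proj("wrist",O+Rz(yaw)@np.array(l)))
```

```text
39.8917 [0.461 0.077 0.16 ]
[434.232  84.939]
[317.075 266.959]
[267.586 132.076]
[315.768 222.572]
```

View pics/h_wrist.png

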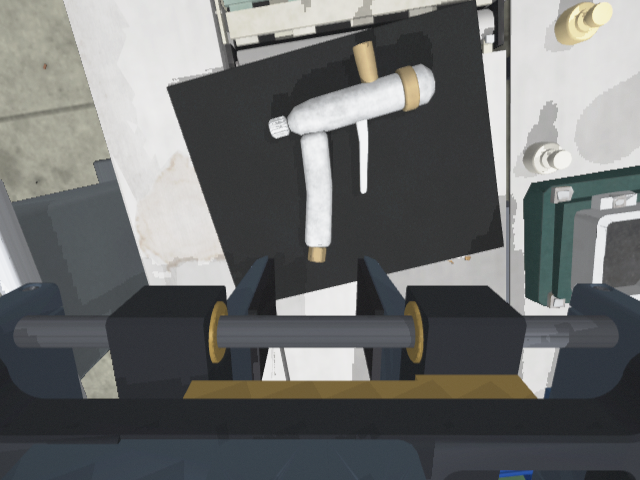

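View pics/h_scene.png

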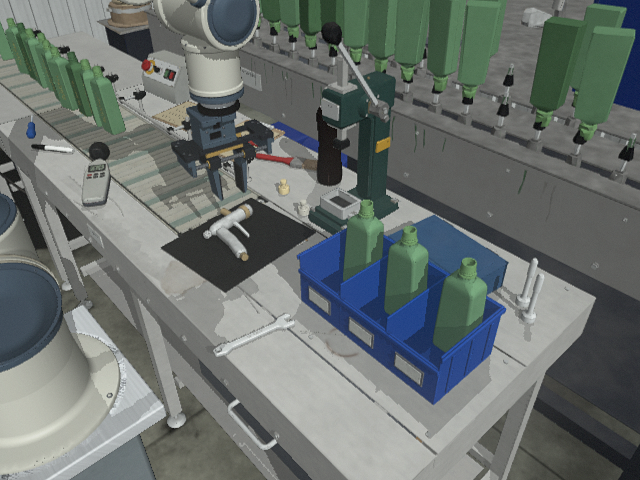

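The projected gun points match the picture: nozzle at (434,85), handle end at (317,262). I descend, grip and lift.

Run:
```python
from h import *
np.set_printoptions(precision=3,suppress=True)
O=np.array([.508,.1265,.004]); yaw=np.radians(96.6)
G=O+Rz(yaw)@GL
arm.move_l([G[0],G[1],.012],feed=.12); print(arm.current_force())
arm.move_l([G[0],G[1],.006],feed=.03); print(arm.current_force())
arm.grip(.015); print("w",arm.current_width(),arm.current_force(),arm.current_ee_pos())
arm.move_l([G[0],G[1],.135],feed=.10); arm.sleep(.3)
print("w",arm.current_width(),arm.current_force(),arm.current_t())
for n in("wrist","scene","top"): cv2.imwrite(f"pics/i_{n}.png",arm.snapshot(n)[:,:,::-1])
```

```text
[0.464 0.513 0.451]
[ 0.086  0.156 -0.054]
w 0.025396135099449522 [0.681 0.18  1.054] [0.462 0.077 0.006]
w 0.02511975523265158 [-0.303  0.664 -1.958] 43.7833
```

View pics/i_wrist.png

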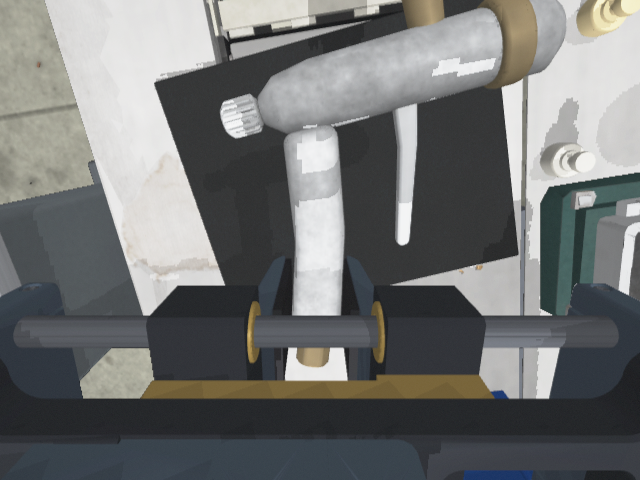

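View pics/i_scene.png

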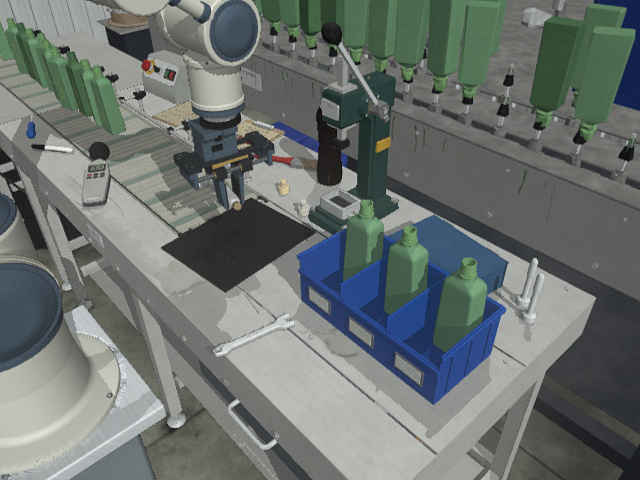

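Run:
```python
from h import *
np.set_printoptions(precision=3,suppress=True)
O=np.array([.508,.1265,.133]); yaw=np.radians(96.6)
for dr in(0,-5,-10):
  # roll about the jaw axis through the grasp
  J=Rz(yaw)@JL; Rr=cv2.Rodrigues(J*np.radians(dr))[0]; G=O+Rz(yaw)@GL
  for l in((.043,-.072,.017),(.043,.071,.017),(-.086,.062,.017)):
    p=G+Rr@(Rz(yaw)@(np.array(l)-GL)); print(dr,p,proj("wrist",p),proj("top",p))
```

```text
0 [0.575 0.177 0.15 ] [561.834  30.45 ] [177.6  220.62]
0 [0.433 0.161 0.15 ] [220.031 128.353] [177.042 295.313]
0 [0.456 0.034 0.15 ] [318.609 373.945] [246.734 286.28 ]
-5 [0.575 0.177 0.16 ] [580.258  23.824] [176.148 219.275]
-5 [0.432 0.161 0.157] [215.629 128.78 ] [176.016 295.002]
-5 [0.456 0.034 0.146] [318.545 369.031] [246.967 286.489]
-10 [0.574 0.176 0.17 ] [600.905  19.119] [175.129 217.999]
-10 [0.432 0.16  0.164] [210.967 130.865] [175.299 294.754]
-10 [0.456 0.035 0.143] [318.485 363.814] [247.025 286.658]
```

View pics/i_top.png

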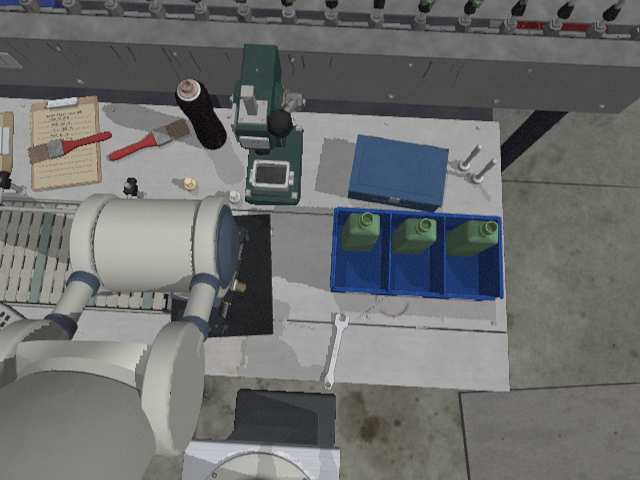

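The gun is held flat: predicted nozzle (562,30), seen at about (563,30). The bottles haven't moved. I now aim at the left bottle.

```bash
cat >> h.py <<'E'
def aim(B,beta=0,dist=.13,zt=.135,feed=.12):
    y=np.radians(beta+90); R=gun_tool(y,True); u=np.array([np.cos(y-np.pi/2),np.sin(y-np.pi/2),0])
    N=np.array([B[0],B[1],.150])-dist*u; g=N+Rz(y)@(GL-NL)
    arm.move_l([g[0],g[1],zt],R,feed=feed); return N
E
python3 - <<'E'
from h import *
np.set_printoptions(precision=3,suppress=True)
N=aim((.583,-.1815)); arm.sleep(.3)
print(N,arm.current_ee_pos(),arm.current_force(),arm.current_t())
print(proj("scene",N),proj("scene",[.583,-.1815,.150]),proj("top",N))
for n in("wrist","scene","top"): cv2.imwrite(f"pics/j_{n}.png",arm.snapshot(n)[:,:,::-1])
arm.sleep(2.0); print(arm.current_t())
E
```

```text
[ 0.453 -0.181  0.15 ] [ 0.329 -0.268  0.135] [-1.459  0.476 -2.486] 47.4667
[313.071 257.948] [365.865 227.608] [362.739 294.486]
49.6167
```

View pics/j_scene.png

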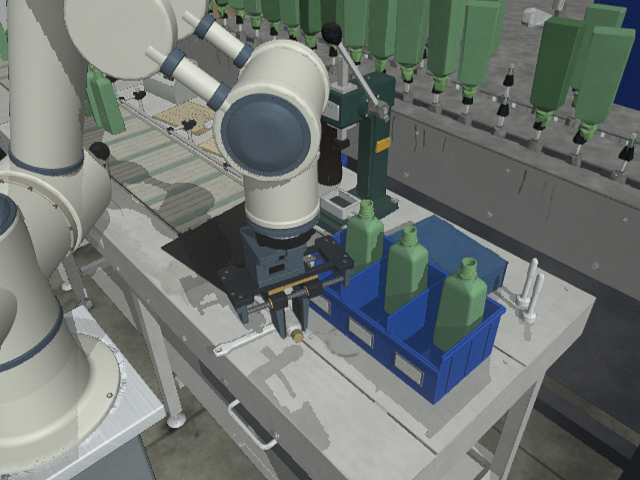

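View pics/j_top.png

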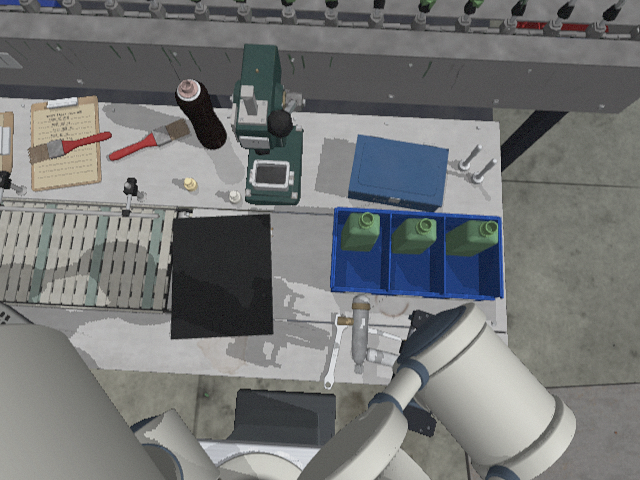

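View pics/j_wrist.png

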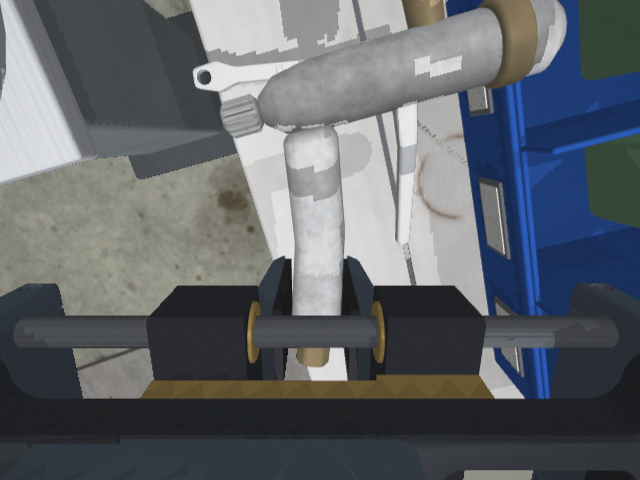

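The top view shows the nozzle tip at (362,295), against a prediction of (363,294). The left bottle's mouth is at (367,217), unchanged. The hold is done; I check the barrel heading by the knob's rear end, then move to the middle bottle.

Run:
```python
from h import *
np.set_printoptions(precision=3,suppress=True)
N=np.array([.453,-.1815,.15]); print("rear",proj("top",N+[-.143,0,0]), "barrel back end",proj("top",N+[-.125,0,0]))
arm.sleep(.5)
N=aim((.579,-.285)); arm.sleep(.3)
print(N,arm.current_ee_pos(),arm.current_force(),arm.current_t())
print(proj("top",N),proj("top",N+[-.125,0,0]),proj("top",[.579,-.285,.203]))
for n in("scene","top"): cv2.imwrite(f"pics/k_{n}.png",arm.snapshot(n)[:,:,::-1])
arm.sleep(2.0); print(arm.current_t())
```

```text
rear [360.096 374.956] barrel back end [360.44  364.485]
[ 0.449 -0.285  0.15 ] [ 0.325 -0.372  0.135] [-0.037 -0.536 -1.754] 51.4333
[418.8   299.767] [418.394 370.134] [426.062 224.315]
53.5333
```

View pics/k_scene.png

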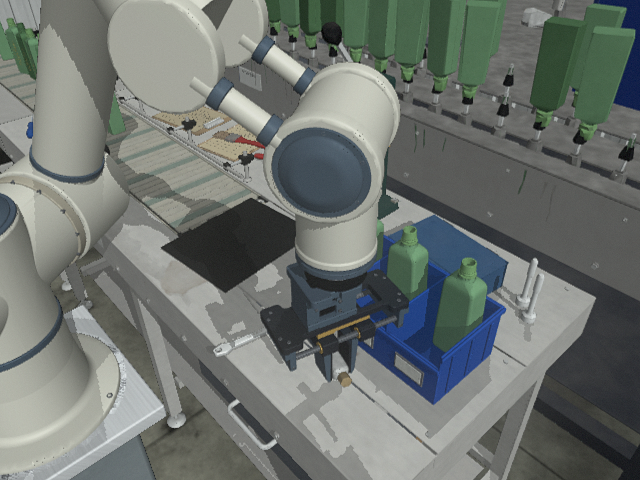

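View pics/k_top.png

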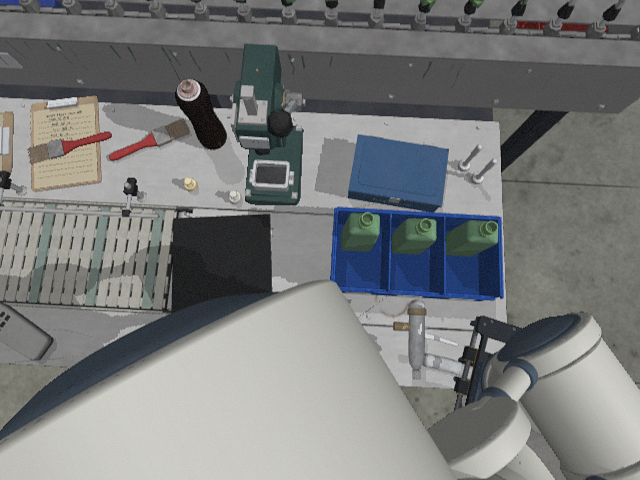

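The nozzle is at (418,301) and the middle mouth at (426,223), both as predicted. The right bottle is next.

Run:
```python
from h import *
np.set_printoptions(precision=3,suppress=True)
arm.sleep(.3)
N=aim((.580,-.402)); arm.sleep(.3)
print(N,arm.current_ee_pos(),arm.current_force(),arm.current_t())
print(proj("top",N),proj("top",N+[-.125,0,0]),proj("top",[.58,-.402,.203]))
for n in("scene","top"): cv2.imwrite(f"pics/l_{n}.png",arm.snapshot(n)[:,:,::-1])
arm.sleep(2.3); print(arm.current_t())
```

```text
[ 0.45  -0.402  0.15 ] [ 0.326 -0.489  0.135] [-0.12   0.477 -1.942] 55.2583
[482.453 302.751] [484.205 373.329] [491.753 227.276]
57.6583
```

View pics/l_scene.png

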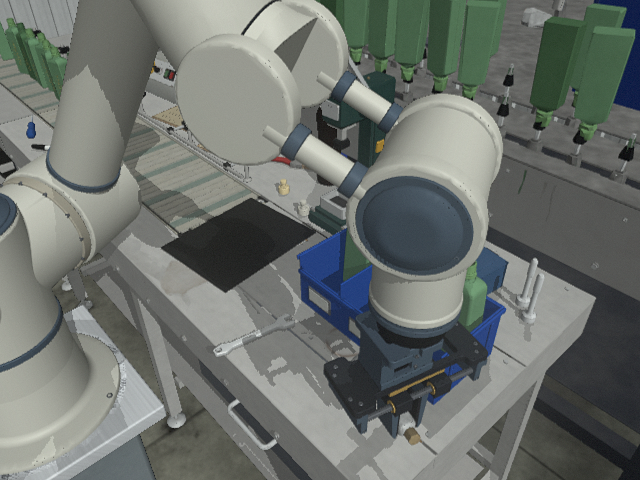

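View pics/l_top.png

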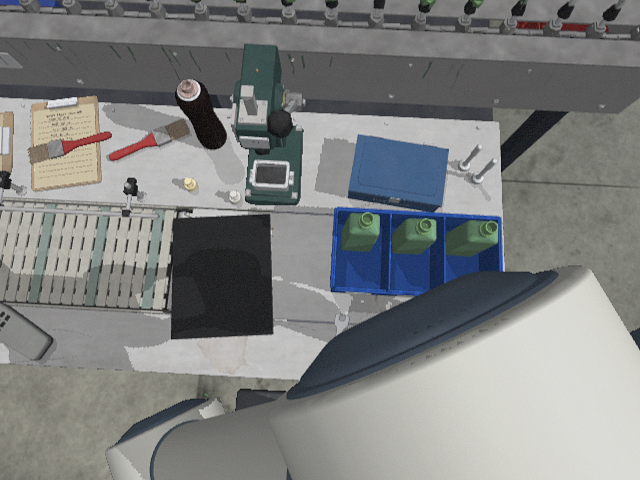

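Run:
```python
from h import *
np.set_printoptions(precision=3,suppress=True)
cv2.imwrite("pics/m_wrist.png",arm.snapshot("wrist")[:,:,::-1])
arm.sleep(.2)
aim((.580,-.1815),feed=.2)
yaw=np.radians(96.6); O=np.array([.497,.117,.004]); G=O+Rz(yaw)@GL; R=gun_tool(yaw,True)
arm.move_l([G[0],G[1],.135],R,feed=.15)
arm.move_l([G[0],G[1],.02],feed=.10)
print(arm.current_force())
z=.02
f0=arm.current_force()[2]
while z>.0061:
    z-=.002; arm.move_l([G[0],G[1],z],feed=.03)
    f=arm.current_force(); print(round(z,4),f)
    if f[2]-f0>4: break
print(arm.current_t())
for n in("wrist","scene","top"): cv2.imwrite(f"pics/n_{n}.png",arm.snapshot(n)[:,:,::-1])
```

```text
[ 0.468 -0.209 -2.256]
0.018 [ 0.301  0.176 -2.987]
0.016 [ 0.58   0.184 -2.25 ]
0.014 [ 0.808 -0.332 -2.102]
0.012 [ 0.201  0.553 -1.515]
0.01 [ 0.106  0.406 -1.485]
0.008 [ 0.084  0.338 -3.072]
0.006 [-0.355 -0.634  1.815]
64.7417
```

View pics/m_wrist.png

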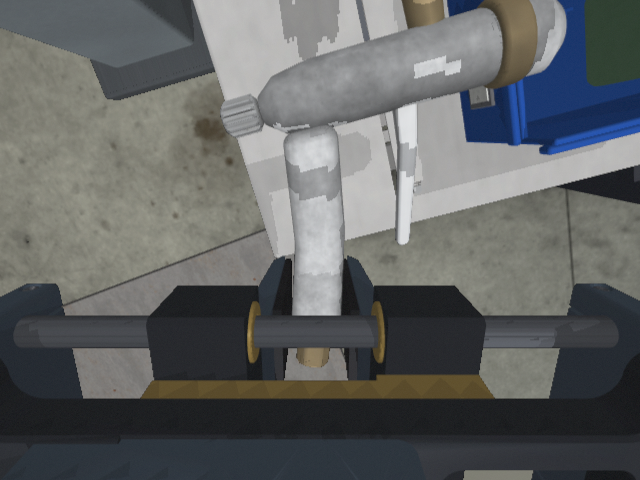

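View pics/n_scene.png

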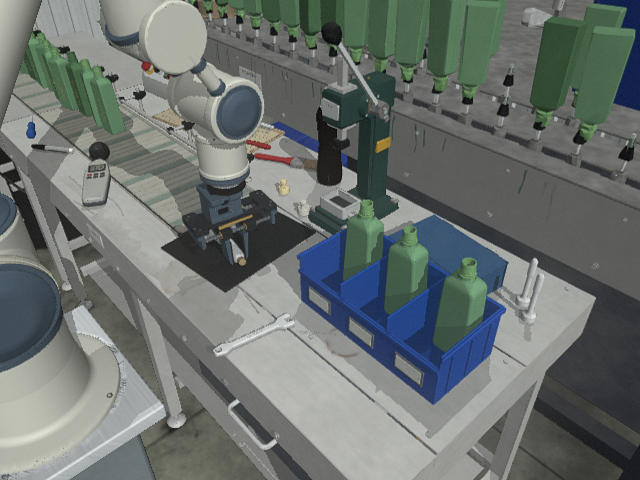

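View pics/n_wrist.png

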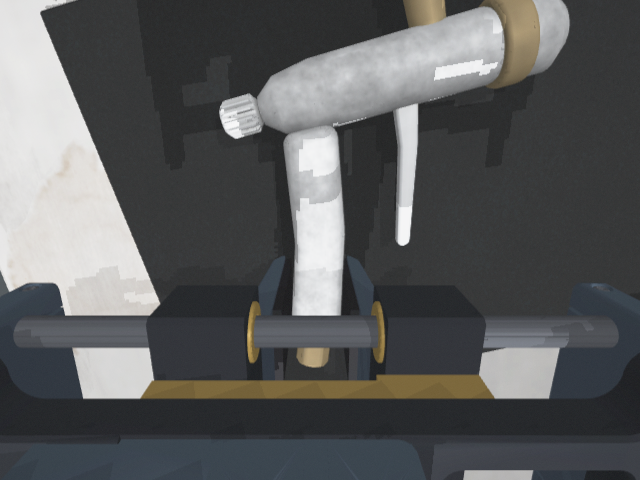

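The gun didn't shift in the grip through the right aim (nozzle again near (563,33)), and it now rests on the mat. I open, withdraw and check.

Run:
```python
from h import *
np.set_printoptions(precision=4,suppress=True)
arm.grip(.043); arm.sleep(.2)
p=np.array(arm.current_ee_pos()); arm.move_l([p[0],p[1],.10],feed=.06); arm.move_l([p[0],p[1],.30],feed=.2)
arm.move_to([.40,-.13,.42],Rt(0)); arm.sleep(.5)
K,T=cal("wrist"); np.savez("wc.npz",K=K,T=T)
for n in("wrist","scene","top"): cv2.imwrite(f"pics/o_{n}.png",arm.snapshot(n)[:,:,::-1])
print(arm.current_t())
```

```text
70.0333
```

View pics/o_wrist.png

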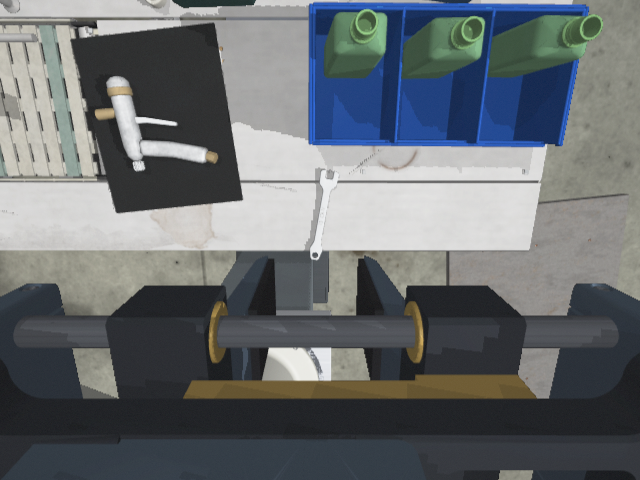

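View pics/o_scene.png

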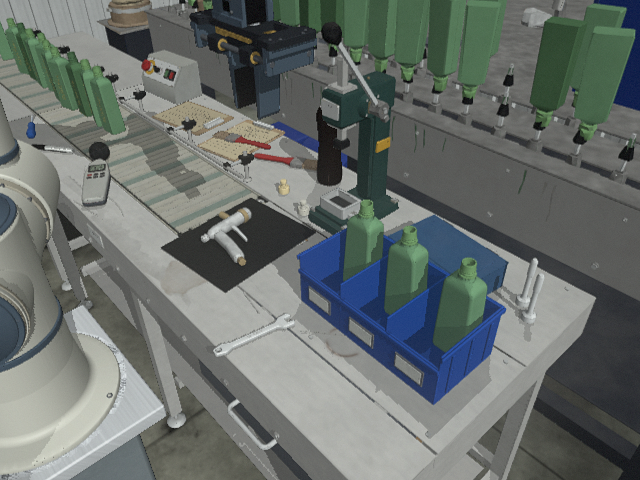

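Run:
```python
from h import *
np.set_printoptions(precision=4,suppress=True)
x,r=fit([("wrist",(116,76),(.043,-.072,.021)),("wrist",(139,171),(.043,.071,.021)),("wrist",(217,157),(-.086,.062,.021))],[.5,.11,1.7]); print("gun",x,r)
m=np.array([.494,.115]);t=.105;d=x[:2]-m;print("in mat",np.cos(t)*d[0]+np.sin(t)*d[1],-np.sin(t)*d[0]+np.cos(t)*d[1])
g3=lambda u,v:(330+u/3.5,190+v/3.5)
for a,b in(((366,20),(130,46)),((466,28),(280,138)),((593,25),(488,252))): print(tri("wrist",a,"scene",g3(*b)))
a=cv2.imread("pics/f_scene.png").astype(int);b=cv2.imread("pics/o_scene.png").astype(int)
print("scene diff at tote",abs(a-b)[195:400,300:505].max(2).__gt__(40).sum(), "collars",abs(a-b)[175:220,270:315].max(2).__gt__(40).sum())
```

```text
gun [0.4973 0.1179 1.6771] [[-0.1105 -0.4538]
 [ 0.062   0.4694]
 [ 0.0555  0.0558]]
in mat 0.0035355215580883423 0.0025222484290727838
(array([ 0.5858, -0.1802,  0.2022]), np.float64(0.0017123721215610965))
(array([ 0.5811, -0.2816,  0.1996]), np.float64(0.0020745160197936994))
(array([ 0.5805, -0.4027,  0.2039]), np.float64(0.002571859679141647))
scene diff at tote 0 collars 0
```

```bash
python3 -c "
from rig import arm
print(arm.current_t(),arm.current_width()); arm.sign_off()"
```

```text
70.0333 0.04278989057769294
the job is handed in; nothing more can be done
```

The job was handed in at 70 s of robot time, with all steps carried out and nothing seen to be knocked aside. The sign-off gives no verdict, so the results below are my own measurements.

- **Bottles:** I gripped each of the three by the neck and swung it upright about its foot, in its own compartment. Mouth heights measured 0.203 m each after standing, as expected. The final check gave 0.200 to 0.204 m, and the scene picture round the tote had not changed.
- **Aiming:** I held the gun by its handle about 130 mm from the axis of the left, middle and right bottles in turn, at spot height, for 2 s or more each. For left and middle, the nozzle in the top view was within 1 to 2 pixels of where it should be. For the right bottle the arm hid the gun from the top camera. That aim rests on the arm's pose and a wrist picture showing the gun unmoved in the grip.
- **Gun put back:** It lies same side up on the mat, about 4 mm (x) and 3 mm (y) from the mat's centre, released with the arm clear.
- **Collars:** No change near them in the scene picture between standing the bottles and the end.

No check failed. The loosest one was triangulating the mouths in the last wrist view, which agreed only to about 3 mm.

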